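Switch on the damper bleed machine at its locking toggle

ROBOT

A 7-joint arm with a two-finger parallel gripper is mounted at the origin on the work surface. World frame = base frame: x ahead of the robot, y to its left, z up, the work surface at z = 0. Lengths are in m, angles in rad, forces in N, time in s.
With the tool pointing down it reaches from about 0.35 to 0.9 m from the base axis. Payload 8.1 kg.
Tool frame: the origin (TCP) lies at the very end of the fingers, on their centre line; the grasp point (between the pads) lies 19 mm behind it (manip.grasp_offset is the distance from the TCP to the grasp point, in m); z points along the fingers, y is the line along which they close (so a half turn about z gives the same grasp; the last joint's range is limited). The gripper opens to 85 mm and grips with 20 to 120 N. Pads are 22 mm wide; open, the fingers measure 114 mm over their backs; the gripper's body (76 mm by 85 mm) begins 54 mm behind the grasp point. The pads swing forward as they close: fully open they stand 13 mm farther back than shut.
Start: joints at [-1.411, 0.434, 0.025, 1.573, -0.012, 1.134, -0.075], TCP at [0.162, 0.604, 0.231] pointing down, gripper open.
Joint ranges: [-2.62, 2.62], [-0.44, 2.09], [-1.27, 1.32], [0.08, 2.57], [-1.32, 4.46], [0.12, 2], [-2.74, 2.74]. Speed limits (rad/s): [2.22, 2.22, 3.01, 3.01, 3.14, 3.14, 3.14].

INTERFACE

Orientations are given as a unit quaternion [w, x, y, z].
In Python, from station import manip, optics gives the robot as it stands.
- The arm moves only by the tool drive_tool, never from a script. Its argument "steps" is a list of rows, each a list of 7 numbers: the shift along the tool's x, y, z in cm, then the turn, a rotation vector about the tool's x, y, z in units of 5 degrees (1.0 is 5 degrees), then the opening, from -1 (shut) to 1 (fully open). A call has 1 to 12 rows; each row shifts and turns the commanded pose from where the row before left it, along the tool's axes as they then stand; what a row does not reach is not made up. A row lasts 1/10 s, in which the tool goes at most 50 mm and 8.59 degrees, less where a joint would pass 70% of its speed; a pose out of reach is approached as far as the arm can. A call with a gripper value outside its range is refused whole. The fingers move at their own pace and stop on an object; "newtons" is the grip in N (left out, the last holds). Time passes only in rows, so rows that do not move let the fingers close. It gives the time, the measured TCP pose, the force, the opening and the grip force at its end, in the units of the state.
- manip.get_obs(): the state, without advancing time (a new reading comes with each control period).
- optics.get_image(name): name is "side" or "top"; returns the picture (384x512x3 uint8, red, green, blue); there is no depth.
- optics.get_calibration(name): a dict with "intrinsics" (3x3 intrinsics, pixels), "extrinsics" (4x4, takes a point from camera to world coordinates). Camera axes: x right, y down, z forward; pixel columns grow to the right and rows downward; lengths in m; the calibration is good to about 2 mm. A picture is of the moment at which its call begins. get_calibration takes no time and is no camera call.
- manip.close_job(): hands the job in; it is judged then, once.
Trained networks look in the newest picture that a camera, given by its name, has taken for a name from the list of things; names that differ only in an ending like _2 or _b are one class to them, and where a whole thing is asked for, a point or a joint stands for the part that bears it (a point fixed in the world has none). Each returns a list of dicts, best first, with "score" (0 to 1); they miss things now and then, are a little off and sometimes report something else, mostly with a low value. They report only what shows in the picture. A call takes as long as a camera call.
- optics.find_in(target, camera): "extent" ([left, top, right, bottom] in pixels, round what is visible of it).
The state is a dict: "time": time; "q": joint angles; "joint_velocities": joint speeds; "tau": joint torques, N m; "tool_pos": TCP position; "tool_rot": TCP orientation; "ft_force": force on the tool from outside, world axes, zero at the start; "torque": the same for the moment, N m; "finger_gap": opening from 0.0 (shut) to 1.0 (fully open); "grip_force": force on a finger pad.
Only numpy, scipy, OpenCV 4.12 (cv2) and the standard library are available. Lean on these libraries where they do the work, as an engineer would, in place of code of your own. Each camera call takes 0.05 s, during which the arm holds its last target. There are 200 camera calls.

TASK

Switch on the damper bleed machine on this suspension workshop bench: its switch box is the one with the red locking toggle. Pull the red bat straight outward along its own length to free it from its lock, flip it over to the side of the green dot, and let go so that it springs back in, locked on that side. Leave the blue switch as it is.

Things in the scene. Friction and masses are not known exactly. Their poses are not given: they have to be found in the camera images.
- red_box: Fixed grey switch box, 120 (x) x 100 (y) x 70 mm high, red-rimmed white top, red toggle bat. Origin: underside centre, z up. Black dot (off) on top 42 mm to -x, green dot (on) 42 mm to +x. Bat hinge: along box y, 70 mm above the origin. Pushed in, the bat's grip (round, 20 mm thick) runs from 60 to 84 mm from the hinge, end at 89 mm, on a thin shaft; gate humps reach 29 mm above the hinge.
- red_flip (a joint): Swing of the red bat (rad, 0 to 1.0) about the box's y axis. 0: leaning 0.5 rad from vertical to the box's -x (black dot, off); 0.5: upright; 1.0: leaning 0.5 rad to +x (green dot, on). Starts at 0 to 0.12. Light friction, stays where left. While pushed in it has some 0.17 rad of play at either end; the gate blocks it beyond and a side push does not free it.
- red_pull (a joint): How far the red bat is pulled out along its own length: 0 (in, locked) to 0.018 m (stop). A spring draws it in with 5 N at 0, 8.6 N at the stop. About 0.012 m lets its cross pin (6 mm, 22 mm from the hinge) pass over the gate. Let go with red_flip above about 0.83 it springs back to 0; let go in between it rests on the gate.
- blue_flip (a joint): Swing of the bat of the other switch box, alike but blue; same meaning. It starts off (0 to 0.12) and is to be left alone. That box stands at least 240 mm to the left or right of the red one (between middles, along world y).

How it is judged:
By the outcome, as a careful person would: the job done as asked, in the order asked, and still so for the second after the job is handed in, with the robot touching nothing.
It also fails if it takes over 32 s, if anything falls off the work surface, if the arm or the gripper's body presses on something with over 40 N, if the wrist force passes 120 N, or if a joint passes its speed limit or range.

## Working session

There is one attempt and no reset: what is moved stays moved. The work goes in short steps, Python scripts to look and compute and a tool call to move; the robot and the scene stay as the last step left them, time stands still between calls to the robot, and variables do not carry over. Pictures are saved under pics/ and viewed, at most 10 in all, crops included, and the job is handed in when it is done.

Besides the shell and the picture viewer there is one more tool, called in YAML: its name, and indented under it one key for each argument. drive_tool: Moves the arm, as the interface text tells. Its arguments: {"type":"object","properties":{"steps":{"type":"array","items":{"type":"array","items":{"type":"number"}}},"newtons":{"type":"number"}},"required":["steps"]}

```bash
mkdir -p pics
python3 - <<'E'
from station import manip, optics
import cv2,numpy as np
np.set_printoptions(precision=4,suppress=True)
o=manip.get_obs();print(o['time'],o['tool_pos'],o['tool_rot'],o['finger_gap'])
for c in('side','top'):
    im=optics.get_image(c);cv2.imwrite(f'pics/{c}0.png',im[:,:,::-1])
    k=optics.get_calibration(c);print(c,k['intrinsics'],k['extrinsics'])
    for t in('red_box','red_flip'):
        print(t,[(np.round(d['extent']),round(d['score'],2)) for d in optics.find_in(t,c)])
a=cv2.imread('pics/side0.png');b=cv2.imread('pics/top0.png')
E
```

```text
0.0 [0.1623 0.603  0.2305] [-0.      0.1311  0.9914 -0.0008] 1.0035801935607773
side [[403.2035   0.     258.1697]
 [  0.     403.2035 184.5097]
 [  0.       0.       1.    ]] [[ 0.9297 -0.292   0.2243  0.3821]
 [-0.3679 -0.7097  0.6008 -0.3899]
 [-0.0163 -0.6411 -0.7673  0.6134]
 [ 0.      0.      0.      1.    ]]
red_box [(array([241., 237., 328., 322.]), 0.97)]
red_flip [(array([249., 240., 288., 281.]), 0.55)]
top [[408.059    0.     254.0797]
 [  0.     408.059  198.8065]
 [  0.       0.       1.    ]] [[-0.0495 -0.9728  0.2261  0.3948]
 [-0.9988  0.0486 -0.0094  0.0416]
 [-0.0019 -0.2263 -0.974   0.8183]
 [ 0.      0.      0.      1.    ]]
red_box [(array([312., 190., 378., 269.]), 0.63)]
red_flip [(array([335., 220., 354., 246.]), 0.5)]
```

View pics/side0.png

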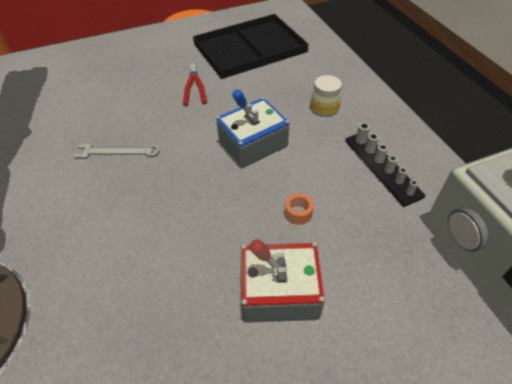

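View pics/top0.png

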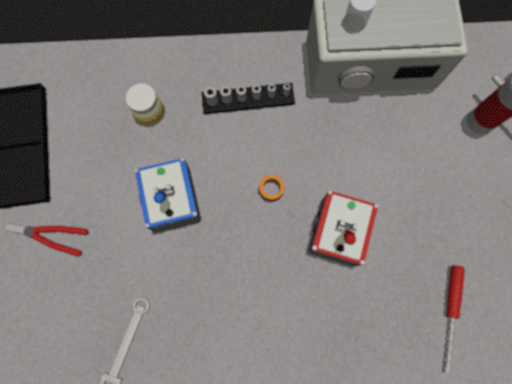

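The side view shows the red box with its green dot near (309,270), black dot near (253,271) and the grip at about (260,249). In the top view the green dot is near (351,205), the black dot near (340,247) and the red grip at (350,238). Blue box is well to the left.

```bash
cat > h.py <<'E'
import numpy as np,cv2
from station import manip,optics
from scipy.optimize import least_squares
np.set_printoptions(precision=4,suppress=True)
def proj(c,P):
    k=optics.get_calibration(c);E=np.linalg.inv(k['extrinsics'])
    p=(E[:3,:3]@np.atleast_2d(P).T).T+E[:3,3];q=(k['intrinsics']@p.T).T;return q[:,:2]/q[:,2:]
def blobs(im,roi,lo,hi,amin=15):
    l,t,r,b=roi;h=cv2.cvtColor(im[t:b,l:r],cv2.COLOR_RGB2HSV)
    m=cv2.inRange(h,np.array(lo),np.array(hi));n,_,s,ce=cv2.connectedComponentsWithStats(m)
    return [(ce[i]+[l,t],s[i]) for i in range(1,n) if s[i,4]>=amin]
E
python3 - <<'E'
from h import *
S=cv2.imread('pics/side0.png')[:,:,::-1].copy();T=cv2.imread('pics/top0.png')[:,:,::-1].copy()
for n,im,r in(('side',S,(230,225,340,330)),('top',T,(300,180,390,280))):
    print(n,'green',[(x[0],x[1][4]) for x in blobs(im,r,(45,80,50),(85,255,255))])
    print(' red',[(x[0],x[1]) for x in blobs(im,r,(0,120,40),(10,255,255))],[(x[0],x[1]) for x in blobs(im,r,(170,120,40),(180,255,255))])
    print(' dark',[(x[0],x[1][4]) for x in blobs(im,r,(0,0,0),(180,255,40))])
vis=[cv2.resize(S[225:335,225:345],None,fx=3.2,fy=3.2,interpolation=2),cv2.resize(T[180:290,295:415],None,fx=3.2,fy=3.2,interpolation=2)]
cv2.imwrite('pics/c1.png',np.hstack(vis)[:,:,::-1])
E
```

```text
side green [(array([308.7917, 269.8333]), np.int32(72))]
 red [(array([279.6188, 276.2774]), array([  12,   15,   82,   66, 1359], dtype=int32))] []
 dark []
top green [(array([351.0278, 204.9167]), np.int32(36))]
 red [(array([341.7461, 229.362 ]), array([ 12,  12,  65,  72, 768], dtype=int32)), (array([349.3883, 237.2233]), array([ 45,  51,  10,  13, 103], dtype=int32))] []
 dark [(array([339.8696, 247.5217]), np.int32(23))]
```

View pics/c1.png

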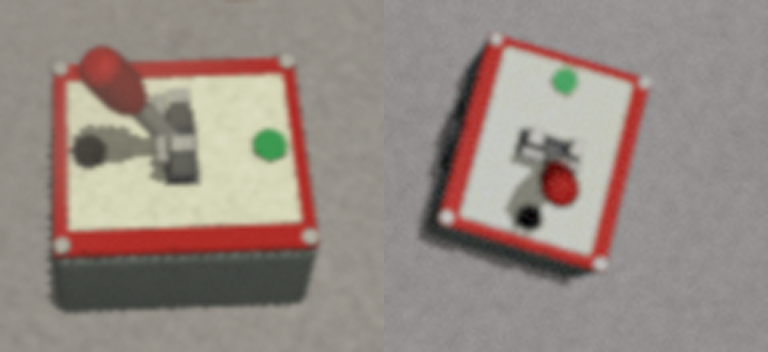

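The crop shows the four rim screws, both dots, and the bat leaning to the black dot in both views. Fit the box pose and the bat angle.

Run:
```python
from h import *
sc=lambda p,o,d:(np.array(p,float)-[d,0]-0)/3.2+o-0.35
s=sc([(60,69),(287,61),(310,236),(62,245),(270,145),(90,150),(114,80)],(225,225),0)
t=sc([(446,217),(496,39),(645,82),(601,264),(565,81),(529,217),(560,184)],(295,180),384)
print(s[4:],t[4:])
# side order: (-x,+y),(+x,+y),(+x,-y),(-x,-y); top same order
def pts(v):
    x,y,w,f,a,b=v[:6];R=np.array([[np.cos(w),-np.sin(w)],[np.sin(w),np.cos(w)]])
    th=f-.5;r=.072
    L=np.array([(-a,b,.07),(a,b,.07),(a,-b,.07),(-a,-b,.07),(.042,0,.07),(-.042,0,.07),(r*np.sin(th),0,.07+r*np.cos(th))])
    L[:,:2]=L[:,:2]@R.T+[x,y];return L
def res(v):
    P=pts(v);return np.r_[(proj('side',P)-s),(proj('top',P)-t)].ravel()
r=least_squares(res,[.45,-.15,0,.05,.055,.045],loss='soft_l1')
print(r.x,np.degrees(r.x[2]));print(r.fun.reshape(-1,2));print(pts(r.x)[-1])
```

```text
[[309.025  269.9625]
 [252.775  271.525 ]
 [260.275  249.65  ]] [[351.2125 204.9625]
 [339.9625 247.4625]
 [349.65   237.15  ]]
[ 0.5096 -0.133  -0.3473  0.0615  0.0552  0.0451] -19.898775231314065
[[-0.3912 -0.1076]
 [-0.6387 -0.0139]
 [-0.324   0.1269]
 [-0.6737  0.033 ]
 [-0.5913  0.1333]
 [-0.7494  0.5145]
 [-1.2073 -0.5895]
 [ 0.5306 -0.8314]
 [ 0.1646 -1.0376]
 [ 0.2077 -0.8066]
 [ 0.0692 -0.9484]
 [ 0.1191 -0.822 ]
 [ 0.2712 -0.4825]
 [ 0.1655 -0.985 ]]
[ 0.4809 -0.1226  0.1352]
```

```bash
cat >> h.py <<'E'
from scipy.spatial.transform import Rotation as Ro
W=-0.3473;H=np.array([.5096,-.133,.07]);bx=np.array([np.cos(W),np.sin(W),0]);by=np.array([-np.sin(W),np.cos(W),0]);ez=np.array([0,0,1.])
def pose(f,r):
    th=f-.5;d=np.sin(th)*bx+np.cos(th)*ez
    return H+r*d,Ro.from_matrix(np.c_[np.cross(by,-d),by,-d])
def delta(f,r):
    p,R=pose(f,r);o=manip.get_obs();w,x,y,z=o['tool_rot'];C=Ro.from_quat([x,y,z,w])
    print('shift cm',C.inv().apply(p-o['tool_pos'])*100,'turn',(C.inv()*R).as_rotvec()/np.radians(5),'shift in target axes',R.inv().apply(p-o['tool_pos'])*100)
def tool_in_bat():
    o=manip.get_obs();w,x,y,z=o['tool_rot'];C=Ro.from_quat([x,y,z,w]);v=o['tool_pos']-H
    zt=-C.apply(ez);print('t',o['time'],'r,by,flip of tcp',np.hypot(v@bx,v[2]),v@by,.5+np.arctan2(v@bx,v[2]),'flip of axis',.5+np.arctan2(zt@bx,zt[2]),'gap',o['finger_gap'],'F',o['ft_force'],'grip',o['grip_force'],'q',o['q'])
E
python3 -c "
from h import *
delta(.06,.2)"
```

```text
shift cm [-44.1784 -61.3681  -1.9542] turn [ 0.2069 -5.0381  0.9533] shift in target axes [-45.3583 -57.4221  19.155 ]
```

drive_tool:
  steps:
    - [-2.2,-3.07,-0.3,0,0,0,1]
    - [-2.2,-3.07,-0.3,0,0,0,1]
    - [-2.2,-3.07,-0.3,0,0,0,1]
    - [-2.2,-3.07,-0.3,0,0,0,1]
    - [-2.2,-3.07,-0.2,0,0,0,1]
    - [-2.2,-3.07,0,0,0,0,1]
    - [-2.2,-3.07,0,0,0,0,1]
    - [-2.2,-3.07,0,0,0,0,1]
    - [-2.2,-3.07,0,0,0,0,1]
    - [-2.2,-3.07,0,0,0,0,1]
    - [-2.2,-3.07,0,0,0,0,1]
    - [-2.2,-3.07,0,0,0,0,1]
  newtons: 60

```text
time: 1.5
tool_pos: [0.3219, 0.1777, 0.2455]
tool_rot: [0.0, 0.131, 0.991, 0.0]
ft_force: [1.3, 0.4, -0.1]
finger_gap: 0.997
grip_force: 0.0
```

drive_tool:
  steps:
    - [-2.2,-3.07,0,0,0,0,1]
    - [-2.2,-3.07,0,0,0,0,1]
    - [-2.2,-3.07,0,0,0,0,1]
    - [-2.2,-3.07,0,0,0,0,1]
    - [-2.2,-3.07,0,0,0,0,1]
    - [-2.2,-3.07,0,0,0,0,1]
    - [-2.2,-3.07,0,0,0,0,1]
    - [-2.2,-3.07,0,0,0,0,1]
    - [0,0,0,0,-1,0.2,1]
    - [0,0,0,0,-1,0.2,1]
    - [0,0,0,0,-1,0.2,1]
    - [0,0,0,0,0,0,1]

```text
time: 2.7
tool_pos: [0.4255, -0.1032, 0.2446]
tool_rot: [0.129, 0.156, 0.979, -0.016]
ft_force: [-0.4, 0.5, 0.4]
finger_gap: 1.001
grip_force: 0.0
```

```bash
python3 -c "
from h import *
tool_in_bat()
delta(.06,.15)"
```

```text
t 2.7 r,by,flip of tcp 0.19607834960616485 -0.0005856276992112254 0.027816274423136556 flip of axis 0.23875393813558649 gap 1.0007668894498019 F [-0.3744  0.4523  0.4459] grip 0.0 q [-0.5874 -0.1013  0.6226  2.2163  0.1762  0.7601  1.1832]
shift cm [-1.4373 -0.0587  4.4126] turn [ 0.2227 -2.0453  0.3263] shift in target axes [-0.6309  0.0586  4.5977]
```

drive_tool:
  steps:
    - [0,0,0,0.1,-1,0.16,1]
    - [0,0,0,0.1,-1,0.16,1]
    - [-0.3,0,2.3,0,0,0,1]
    - [-0.3,0,2.3,0,0,0,1]
    - [0,0,0,0,0,0,1]

```text
time: 3.2
tool_pos: [0.4513, -0.113, 0.2048]
tool_rot: [0.211, 0.168, 0.962, -0.039]
ft_force: [-0.0, 0.1, -0.1]
finger_gap: 0.999
grip_force: 0.0
```

Run:
```python
from h import *
tool_in_bat();delta(.06,.053)
S=optics.get_image('side');T=optics.get_image('top')
d=np.hstack([cv2.resize(S[180:335,200:345],(400,428),interpolation=2),cv2.resize(T[155:290,290:415],(396,428),interpolation=2)])
cv2.imwrite('pics/c2.png',d[:,:,::-1])
```

```text
t 3.2 r,by,flip of tcp 0.148204544463758 -0.001024930597551793 0.07143208180099875 flip of axis 0.06701519393960853 gap 0.9986835640226116 F [-0.0306  0.0804 -0.0805] grip 0.0 q [-0.5372 -0.0495  0.5536  2.3641  0.3958  0.437   0.9176]
shift cm [0.1025 0.1335 9.5201] turn [-0.0371 -0.0804  0.0142] shift in target axes [0.1694 0.1025 9.5195]
```

View pics/c2.png

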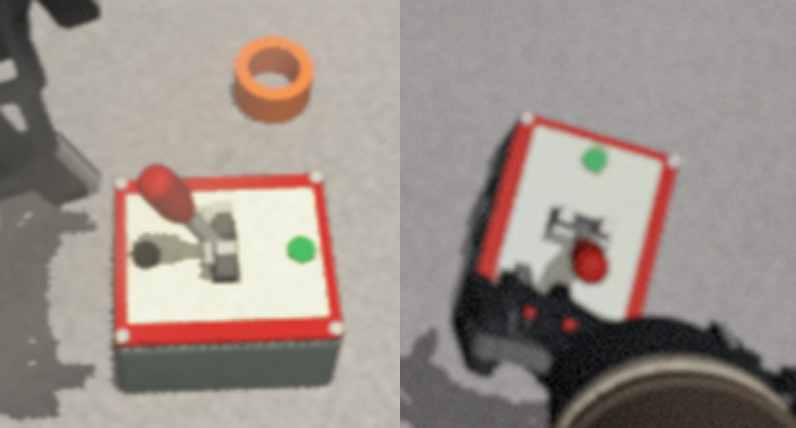

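The bat sits between black dot and gate as fitted; one finger shows at side pixel ≈(227,240). Check this against projection.

Run:
```python
from h import *
p,R=pose(.067,.148+.01)
for s in(-1,0,1):
  q=p+s*.045*by; print(s,proj('side',q),proj('top',q))
for r in(.053,.072,.089): print(r,proj('side',pose(.06,r)[0]),proj('top',pose(.06,r)[0]))
```

```text
-1 [[228.0092 248.8835]] [[385.7544 260.9413]]
0 [[228.6945 216.6613]] [[355.9467 251.9258]]
1 [[229.3036 188.0275]] [[326.4409 243.0016]]
0.053 [[264.9536 255.2629]] [[348.674  233.1444]]
0.072 [[258.9793 249.08  ]] [[349.7916 236.237 ]]
0.089 [[253.3846 243.2898]] [[350.8438 239.1488]]
```

drive_tool:
  steps:
    - [0.02,0.02,1.9,0,-0.1,0,1]
    - [0.05,0.03,1.9,0,0,0,1]
    - [0.05,0.03,1.9,0,0,0,1]
    - [0.03,0.02,1.9,0,0,0,1]
    - [0,0,1.9,0,0,0,1]
    - [0,0,0,0,0,0,1]

```text
time: 3.9
tool_pos: [0.4885, -0.1257, 0.1208]
tool_rot: [0.215, 0.169, 0.961, -0.039]
ft_force: [-0.0, -1.3, -0.0]
finger_gap: 1.002
grip_force: 0.0
```

drive_tool:
  steps:
    - [0,0,0,0,0,0,-1]
    - [0,0,0,0,0,0,-1]
    - [0,0,0,0,0,0,-1]
    - [0,0,0,0,0,0,-1]
    - [0,0,0,0,0,0,-1]
    - [0,0,0,0,0,0,-1]
    - [0,0,0,0,0,0,-1]
    - [0,0,0,0,0,0,-1]
  newtons: 60

```text
time: 4.7
tool_pos: [0.4882, -0.125, 0.1222]
tool_rot: [0.217, 0.169, 0.961, -0.038]
ft_force: [-8.5, -0.1, 14.7]
finger_gap: 0.211
grip_force: 58.1
```

```bash
python3 -c "
from h import *
tool_in_bat()"
```

```text
t 4.7 r,by,flip of tcp 0.05697428912207297 0.00026930218109628024 0.08795698137652613 flip of axis 0.056306427019695404 gap 0.21092391306863037 F [-8.5227 -0.0576 14.7484] grip 58.05657439632341 q [-0.2455  0.2168  0.35    2.3954  0.3427  0.1201  0.9726]
```

Gripped; joint 6 is near its lower limit, but pulling out relieves it. Pull outward.

drive_tool:
  steps:
    - [0,0,-0.4,0,0,0,-1]
    - [0,0,-0.4,0,0,0,-1]
    - [0,0,-0.4,0,0,0,-1]
    - [0,0,-0.4,0,0,0,-1]
    - [0,0,0,0,0,0,-1]

```text
time: 5.2
tool_pos: [0.4817, -0.1224, 0.1363]
tool_rot: [0.216, 0.168, 0.961, -0.038]
ft_force: [3.1, -5.3, -7.0]
finger_gap: 0.209
grip_force: 58.8
```

Run:
```python
from h import *
tool_in_bat();delta(.06,.0725)
S=optics.get_image('side');T=optics.get_image('top')
d=np.hstack([cv2.resize(S[180:335,200:345],(400,428),interpolation=2),cv2.resize(T[155:290,290:415],(396,428),interpolation=2)])
cv2.imwrite('pics/c3.png',d[:,:,::-1])
```

```text
t 5.2 r,by,flip of tcp 0.07267648791625152 0.0004334133052959887 0.07669736089082735 flip of axis 0.05710093645103598 gap 0.20894127193148004 F [ 3.0746 -5.3253 -7.0087] grip 58.798863370902836 q [-0.2634  0.1727  0.3551  2.3935  0.3474  0.1685  0.9671]
shift cm [ 0.1214 -0.0433  0.0163] turn [-0.0106  0.0332  0.0048] shift in target axes [ 0.1213 -0.0433  0.0166]
```

View pics/c3.png

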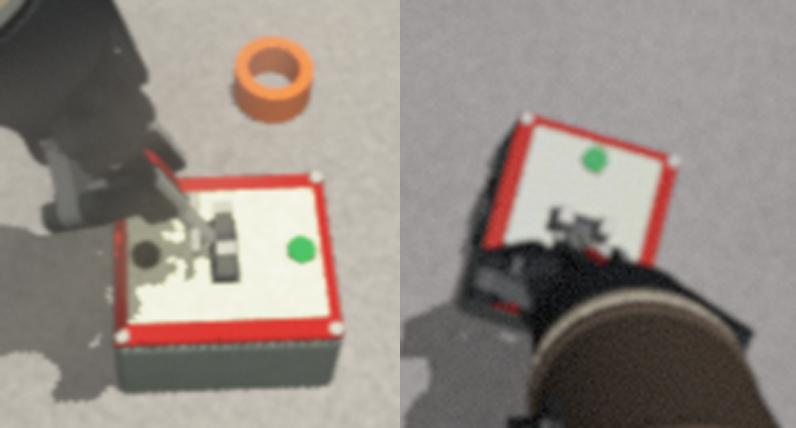

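The picture shows the bat held and its shaft longer, pin clear of the gate; force ≈8 N along the bat fits about 16 mm pulled. Now swing about the hinge.

drive_tool:
  steps:
    - [-0.57,0,0.02,0,0.9,0,-1]
    - [-0.57,0,0.02,0,0.9,0,-1]
    - [-0.57,0,0.02,0,0.9,0,-1]
    - [-0.57,0,0.02,0,0.9,0,-1]
    - [-0.57,0,0.02,0,0.9,0,-1]
    - [0,0,0,0,0,0,-1]

```text
time: 5.9
tool_pos: [0.5078, -0.1324, 0.1419]
tool_rot: [0.032, 0.173, 0.984, -0.008]
ft_force: [0.1, 1.7, -8.9]
finger_gap: 0.214
grip_force: 59.3
```

```bash
python3 -c "
from h import *
tool_in_bat();delta(.45,.0725)"
```

```text
t 5.9 r,by,flip of tcp 0.07197463905803012 -3.558827161625252e-05 0.4737162120716186 flip of axis 0.4347114572635935 gap 0.21365894918820869 F [ 0.0808  1.6519 -8.9435] grip 59.31510285940021 q [ 0.0939  0.3369  0.0601  1.9852 -0.0046  0.7568  1.3756]
shift cm [ 0.1698  0.0032 -0.0572] turn [-0.0452  0.1752 -0.012 ] shift in target axes [ 0.1707  0.0036 -0.0546]
```

drive_tool:
  steps:
    - [-0.57,0,0.01,0,0.9,0,-1]
    - [-0.57,0,0.01,0,0.9,0,-1]
    - [-0.57,0,0.02,0,0.9,0,-1]
    - [-0.57,0,0.02,0,0.9,0,-1]
    - [-0.57,0,0.02,0,1,0,-1]
    - [-0.57,0,0.02,0,1,0,-1]
    - [-0.2,0,0,0,0.6,0,-1]
    - [0,0,0,0,0,0,-1]

```text
time: 6.7
tool_pos: [0.5401, -0.144, 0.1338]
tool_rot: [-0.232, 0.169, 0.957, 0.038]
ft_force: [-0.0, 1.0, -9.7]
finger_gap: 0.214
grip_force: 59.2
```

Run:
```python
from h import *
tool_in_bat()
S=optics.get_image('side');T=optics.get_image('top')
d=np.hstack([cv2.resize(S[180:335,200:345],(400,428),interpolation=2),cv2.resize(T[155:290,290:415],(396,428),interpolation=2)])
cv2.imwrite('pics/c4.png',d[:,:,::-1])
```

```text
t 6.7 r,by,flip of tcp 0.07153117661297034 4.98647515587685e-05 0.9700965945386899 flip of axis 0.9744828946834375 gap 0.21363061981613723 F [-0.0419  0.9513 -9.6859] grip 59.2414382728748 q [ 0.1661  0.715   0.066   1.4383 -0.0947  1.4628  1.481 ]
```

View pics/c4.png

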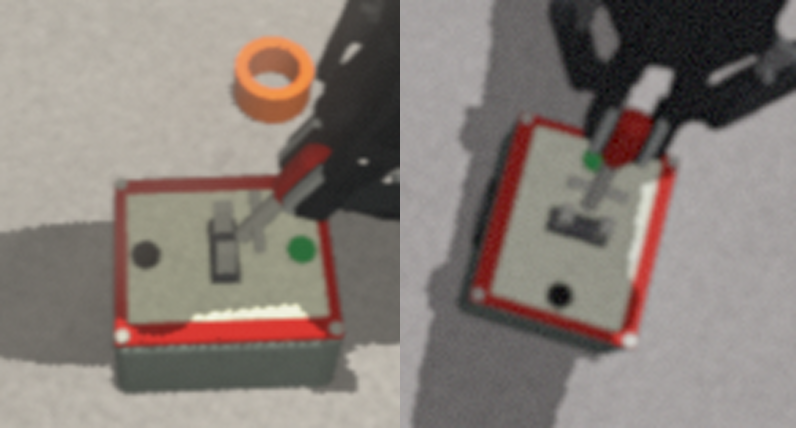

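The bat leans to the green dot with the shaft still extended. Let go and back away.

drive_tool:
  steps:
    - [0,0,0,0,0,0,1]
    - [0,0,0,0,0,0,1]
    - [0,0,0,0,0,0,1]
    - [0,0,0,0,0,0,1]
    - [0,0,0,0,0,0,1]
    - [0,0,0,0,0,0,1]
    - [0,0,-2,0,0,0,1]
    - [0,0,-3,0,0,0,1]
    - [0,0,-3,0,0,0,1]
    - [0,0,-3,0,0,0,1]
    - [0,0,0,0,0,0,1]

```text
time: 7.9
tool_pos: [0.5896, -0.1622, 0.2376]
tool_rot: [-0.228, 0.169, 0.958, 0.038]
ft_force: [-0.2, 0.2, 0.5]
finger_gap: 0.999
grip_force: 0.0
```

Run:
```python
from h import *
tool_in_bat()
S=optics.get_image('side');T=optics.get_image('top');cv2.imwrite('pics/top5.png',T[:,:,::-1])
d=np.hstack([cv2.resize(S[180:335,200:345],(400,428),interpolation=2),cv2.resize(T[155:290,290:415],(396,428),interpolation=2)])
for r in(.06,.072,.089,.107): print(r,(proj('side',pose(.97,r)[0])-[200,180])*2.76,(proj('top',pose(.97,r)[0])-[290,155])*3.17+[400,0])
cv2.imwrite('pics/c5.png',d[:,:,::-1])
```

```text
t 7.9 r,by,flip of tcp 0.18794784900388817 -0.0001966444459515701 0.9701886400417967 flip of axis 0.9664863008966331 gap 0.9985133365143182 F [-0.1891  0.161   0.5218] grip 0.0 q [ 0.1716  0.7154  0.0858  1.1657 -0.0987  1.7277  1.4785]
0.06 [[278.2038 198.7535]] [[610.3103 160.2335]]
0.072 [[290.5718 187.2984]] [[617.4933 146.7072]]
0.089 [[308.7348 170.476 ]] [[627.9999 126.9222]]
0.107 [[328.8364 151.8582]] [[639.5698 105.1351]]
```

View pics/c5.png

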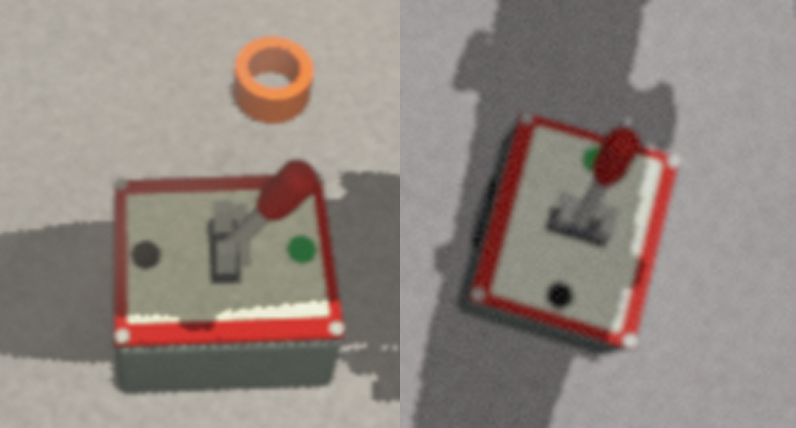

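The bat leans to the green dot. Its grip runs from about (268,205) to (305,168) in the side crop, which matches the predicted pushed-in pose (end at 89 mm → (309,170)), so it is locked. The arm is clear.

```bash
python3 -c "
from station import manip
print(manip.close_job())"
```

```text
the job is handed in; nothing more can be done
None
```

The red toggle was pulled out, flipped to the green dot and released, and the last pictures show it sprung back in and locked there. The arm is clear, the blue switch was not touched, and the job was handed in at about 8 s.

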